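# Draw out the griddle's crumb drawer with the steel hook

### The arm

A 7-joint arm with a two-finger parallel gripper is mounted at the origin on the work surface. World frame = base frame: x ahead of the robot, y to its left, z up, the work surface at z = 0. Lengths are in m, angles in rad, forces in N, time in s.
With the tool pointing down it reaches from about 0.375 to 0.925 m from the base axis. Payload 3.1 kg.
Tool frame: the origin (TCP) lies between the finger pads; the fingertips stand 19 mm ahead of it and the grasp point (between the pads) is the TCP; z points along the fingers, y is the line along which they close (so a half turn about z gives the same grasp; the last joint's range is limited). The gripper opens to 85 mm and grips with 20 to 120 N. Pads are 22 mm wide; open, the fingers measure 114 mm over their backs; the gripper's body (76 mm by 85 mm) begins 54 mm behind the grasp point. The pads swing forward as they close: fully open they stand 13 mm farther back than shut.
Start: joints at [-1.312, 0.383, 0.044, 1.598, -0.018, 1.161, -0.05], TCP at [0.227, 0.609, 0.25] pointing down, gripper open.
Joint ranges: [-2.61, 2.61], [-0.41, 2.15], [-1.48, 1.57], [0, 2.5], [-1.57, 4.71], [0.05, 1.97], [-2.85, 2.85]. Speed limits (rad/s): [2.79, 2.79, 3.14, 3.14, 3.14, 3.14, 3.14].

### API

Orientations are given as a unit quaternion [x, y, z, w].
In Python, from bench import move_ptp, movel, move_j, move_gripper, pause, inverse_kinematics, read_camera, camera_params, MotionError, sign_off, look_for, tip_of, read_time_s, read_qpos, read_joint_vel, read_effort, read_eef_pos, read_tcp_rot, read_ft_force, read_ft_torque, read_finger_gap, read_grasp_force gives the robot as it stands. Calls block until the motion is done:
- move_ptp(position, orientation): joint-space move of the TCP to a pose.
- movel(position, orientation=None, speed=0.15): straight line of the TCP; orientation=None keeps the orientation; speed is the mean speed in m/s.
- move_j(angles): joint-space move.
- move_gripper(opening, effort=None): finger opening in m; effort is the grip in N (None keeps the last); returns when the fingers have stopped.
- pause(seconds).
- inverse_kinematics(position, orientation): joint angles nearest the present ones, or None.
- read_camera(name): name is "scene" or "top"; returns the picture (400x640x3 uint8, red, green, blue); there is no depth.
- camera_params(name): a dict with "K" (3x3 intrinsics, pixels), "camera_from_world" (4x4, takes a point from world to camera coordinates). Camera axes: x right, y down, z forward; pixel columns grow to the right and rows downward; lengths in m; the calibration is good to about 2 mm. A picture is of the moment at which its call begins. camera_params takes no time and is no camera call.
A pose or a line that the arm cannot do raises MotionError and nothing moves.
- sign_off(): hands the job in; it is judged then, once.
Trained networks look in the newest picture that a camera, given by its name, has taken for a name from the list of things; names that differ only in an ending like _2 or _b are one class to them, and where a whole thing is asked for, a point or a joint stands for the part that bears it (a point fixed in the world has none). Each returns a list of dicts, best first, with "confidence" (0 to 1); they miss things now and then, are a little off and sometimes report something else, mostly with a low value. They report only what shows in the picture. A call takes as long as a camera call. They do not tell look-alikes from the thing itself.
- look_for(camera, name): "at" ([column, row] in pixels, amid what is visible of it).
- tip_of(camera, name): "at" ([column, row] in pixels: a listed point, or the origin of a listed thing).
Readings, each from a call of its own:
- read_time_s(): time.
- read_qpos(): joint angles.
- read_joint_vel(): joint speeds.
- read_effort(): joint torques, N m.
- read_eef_pos(): TCP position.
- read_tcp_rot(): TCP orientation.
- read_ft_force(): force on the tool from outside, world axes, zero at the start.
- read_ft_torque(): the same for the moment, N m.
- read_finger_gap(): finger opening in m.
- read_grasp_force(): force on a finger pad.
Only numpy, scipy, OpenCV 4.12 (cv2) and the standard library are available. Lean on these libraries where they do the work, as an engineer would, in place of code of your own. Each camera call takes 0.05 s, during which the arm holds its last target. There are 200 camera calls.

### The job

The griddle has just been switched off and is still hot: take the steel hook lying across the food pan, put its point down through the finger hole in the crumb drawer's lip, and draw the drawer out until you feel it come up firmly against its stop, easing it and never wrenching it. Then lift the hook out, leave the drawer standing open, and lay the hook back down flat across the pan. Nothing but the hook may touch the griddle or its drawer, and leave the other things on the counter where they are.

Things in the scene. Friction and masses are not known exactly. Their poses are not given: they have to be found in the camera images.
- griddle: Fixed countertop electric griddle, steel, 400 deep, 360 wide, on 40 mm feet; housing top at 175, splash guards to 225 above the counter. Origin: on the counter under its middle. x points from its front to its back, z up; the front face is at x = -200 mm. Two knobs stand out 22 mm from the front, 110 mm either side of the middle, at height 130.
- drawer: Crumb drawer in the griddle's front: panel 164 wide, 44 high, pan 250 long behind. Origin: middle of the front's lower edge, 45 above the counter. Axes as the griddle; it slides out along -x, shut at griddle x = -200, starts 0 to 12 mm out. Stiff: about 5 N moves it; it stays where left. Its stop is adjustable, unseen, met 85 to 125 mm out: feel for it (rubber-faced, about 5 N per mm).
- finger_hole (a point): Middle of the round finger hole, 18 mm across, at the upper face of the drawer's level lip, 89 mm above the counter; axes as the drawer. The lip is 4 thick, 110 wide and reaches 45 mm out from the drawer's origin; the hole's middle is 25 mm out from it. Only air lies under the lip.
- hook: Loose drawer hook, 0.16 to 0.26 kg, balanced near its origin. x runs along it to the point, z up. Flat underside at z = 0. Wooden handle x = -105 to +5 mm, 22 wide (y), 22 high; steel bar 14 wide, 5 thick, from there to x = 132; at x = 126 a straight 8 mm pin goes down to z = -32, round-ended. Origin: on the underside, middle line. It starts level across the pan, pin hanging outside.
- hook_tip (a point): Lower end of the hook's pin, at (126, 0, -32) mm in the hook's frame; axes as the hook.
- pan: Fixed open steel food pan, 108 (its x) by 176 (its y) and 65 high, walls 4 mm, with a rim flange 8 mm wide. Origin: on the counter under its middle. The hook lies across its short way, along the pan's x, its underside on the rims 65 mm above the counter.
- bowl: Loose steel bowl, 110 across, 50 high. Origin: middle of its underside.
- jar: Loose amber jar with a red lid, 70 across, 85 high. Origin: middle of its underside.
- tins: Loose small stack of aluminium tart tins, 74 across, 36 high. Origin: middle of its underside.
- pastry_box: Loose closed cardboard pastry box, 120 by 160, 50 high. Origin: middle of its underside.
Not all that is in view belongs to the job. What is shaped like the hook but red is not meant.

How it is judged:
On the way, in this order (a step that is already met when the one before it is completed fails the run):
1. the hook's point is down through the finger hole (horizontal distance between hook_tip and finger_hole below 0.013 m and z of hook_tip in the frame of finger_hole below -0.007 m), for 0.1 s.
2. with the hook still in the hole, the drawer is held against its stop (more than 3 N on the stop) (all of step 1 and contact force between griddle and drawer above 3 N), for 0.2 s.
At the end, for the whole second after the job is handed in: The drawer stands open, at rest (its finger hole at least 105 mm out from the griddle's front face, which is short of the nearest place of the stop), and the hook lies released, level (within 0.08 rad) and at rest on the rims of the pan, its origin within 60 mm of the pan's middle (x of finger_hole in the frame of griddle below -0.305 m and z of hook in the frame of pan between 0.06 and 0.07 m and horizontal distance between hook and pan below 0.06 m and angle between hook's own z axis and vertical below 0.08 rad and linear speed of hook below 0.02 m/s and linear speed of drawer below 0.01 m/s); the robot touches nothing.
It fails at once if the hook presses or pulls on the drawer with more than 25 N (contact force between hook and drawer above 25 N).
It fails at once if the fingers or the arm touch the hot griddle or its drawer (contact force between any of the fingers, the arm and griddle above 1 N or contact force between any of the fingers, the arm and drawer above 1 N).
It fails at once if a bystander (bowl, jar, tins, pastry box) is moved more than 20 mm or tipped ((distance of bowl from where it was at the start of the episode above 0.02 m or angle between bowl's own z axis and vertical above 0.35 rad) or (distance of jar from where it was at the start of the episode above 0.02 m or angle between jar's own z axis and vertical above 0.35 rad) or (distance of tins from where it was at the start of the episode above 0.02 m or angle between tins's own z axis and vertical above 0.35 rad) or (distance of pastry_box from where it was at the start of the episode above 0.02 m or angle between pastry_box's own z axis and vertical above 0.35 rad)).
It also fails if it takes over 64 s, if anything falls off the work surface, if the arm or the gripper's body presses on something with over 40 N, if the wrist force passes 120 N, or if a joint passes its speed limit or range.

## Working session

There is one attempt and no reset: what is moved stays moved. The work goes in short steps, each a Python script; the robot and the scene stay as the last script left them, time stands still between calls to the robot, and variables do not carry over. Pictures are saved under pics/ and viewed, at most 10 in all, crops included, and the job is handed in when it is done.

```bash
mkdir -p pics; ls; python3 - <<'E'
from bench import *
import cv2, numpy as np
for c in ("scene","top"):
    im=read_camera(c); cv2.imwrite(f"pics/{c}0.png",im[:,:,::-1])
    p=camera_params(c); T=np.linalg.inv(p["camera_from_world"]); print(c,p["K"].tolist(),T[:3,3].round(3),T[:3,2].round(3))
    for n in ("hook","hook_tip","finger_hole","pan","griddle","drawer","bowl","jar","tins","pastry_box"):
        print(n,[(np.round(d["at"],1).tolist(),round(d["confidence"],2)) for d in tip_of(c,n)[:3]])
print(read_time_s(),read_tcp_rot(),read_ft_force())
E
```

```text
pics
scene [[506.9634120591168, 0.0, 322.6530161666804], [0.0, 506.9634120591168, 201.24682577986113], [0.0, 0.0, 1.0]] [1.031 0.841 0.968] [-0.412 -0.552 -0.725]
hook [([384.4, 231.7], 0.83), ([473.4, 319.8], 0.71)]
hook_tip [([364.6, 205.2], 0.78), ([500.5, 282.6], 0.6)]
finger_hole [([269.1, 153.6], 0.69), ([342.8, 318.4], 0.56)]
pan [([371.0, 251.1], 0.57)]
griddle []
drawer [([261.8, 158.6], 0.87)]
bowl [([369.9, 180.2], 0.67)]
jar [([343.1, 318.3], 0.92), ([375.0, 251.2], 0.18)]
tins [([262.4, 259.5], 0.86)]
pastry_box [([434.6, 219.1], 0.81)]
top [[488.361792704613, 0.0, 320.7849063934009], [0.0, 488.361792704613, 200.94925822642486], [0.0, 0.0, 1.0]] [0.292 0.126 1.271] [ 0.19   0.013 -0.982]
hook [([250.5, 225.4], 0.87), ([153.1, 247.8], 0.87)]
hook_tip [([162.3, 291.7], 0.86)]
finger_hole [([397.0, 185.7], 0.8), ([305.1, 142.2], 0.43)]
pan [([257.4, 224.9], 0.76)]
griddle []
drawer [([403.1, 188.5], 0.81)]
bowl [([330.4, 273.9], 0.61)]
jar [([217.3, 156.9], 0.72)]
tins [([301.9, 137.6], 0.73)]
pastry_box [([253.6, 296.3], 0.79)]
1.1 [ 1.77422098e-01  9.84134848e-01  2.86818128e-06 -1.66177995e-05] [-0.51392813  0.32861069 -0.32572673]
```

View pics/scene0.png

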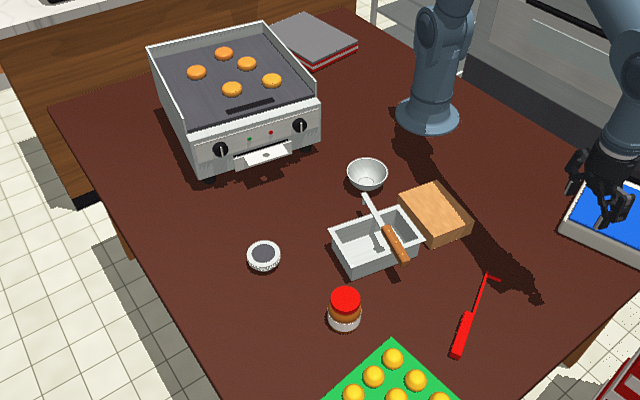

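View pics/top0.png

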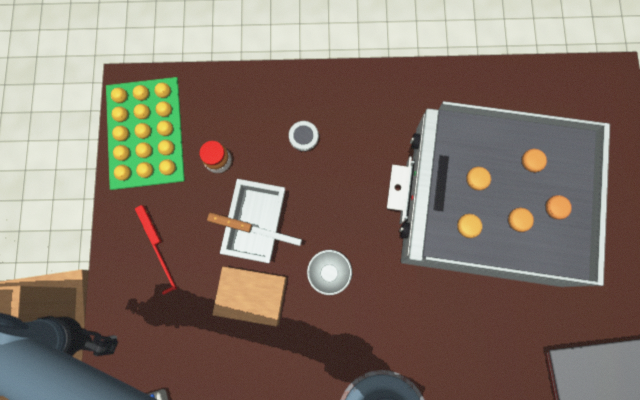

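The scene picture shows the steel hook across the pan, with its handle at (397,245) and its bar end at (366,196). The red look-alike is at (470,320) and the drawer lip is at (266,155). In the top picture the handle is at (230,222), the bar end at (300,241) and the lip hole at (397,187). Next I'll make enlarged crops and triangulate.

```bash
cat > h.py <<'E'
from bench import *
import numpy as np, cv2
P={}
for c in ("scene","top"):
    p=camera_params(c); P[c]=np.array(p["K"])@np.array(p["camera_from_world"])[:3]
def tri(s,t):
    X=cv2.triangulatePoints(P["scene"],P["top"],np.array(s,float).reshape(2,1),np.array(t,float).reshape(2,1)).ravel()
    X=X[:3]/X[3]
    e=[np.linalg.norm((lambda q:q[:2]/q[2])(P[c]@np.r_[X,1])-np.array(u)) for c,u in (("scene",s),("top",t))]
    return X.round(4),np.round(e,1)
def onz(c,u,z):
    M=P[c]; A=np.c_[M[:,0],M[:,1],-np.r_[u,1.]]; b=-(M[:,2]*z+M[:,3])
    return np.linalg.solve(A,b)[:2].round(4)
def proj(c,X): q=P[c]@np.r_[X,1]; return (q[:2]/q[2]).round(1)
E
python3 - <<'E'
from h import *
for n,s,t in (("hook",(384.4,231.7),(250.5,225.4)),("barend",(366,196),(300,241)),("hole",(269.1,153.6),(397,185.7)),("drawer",(261.8,158.6),(403.1,188.5)),("pan",(371,251.1),(257.4,224.9)),("jar",(343.1,318.3),(217.3,156.9)),("bowl",(369.9,180.2),(330.4,273.9)),("tins",(262.4,259.5),(301.9,137.6)),("box",(434.6,219.1),(253.6,296.3))): print(n,*tri(s,t))
s=cv2.imread("pics/scene0.png");t=cv2.imread("pics/top0.png")
def cr(im,x,y): return cv2.resize(im[y:y+75,x:x+100],None,fx=4,fy=4,interpolation=cv2.INTER_CUBIC)
cv2.imwrite("pics/crop.png",np.vstack([np.hstack([cr(s,325,190),cr(s,220,120)]),np.hstack([cr(t,205,190),cr(t,360,150)])]))
E
```

```text
hook [0.4652 0.3185 0.0691] [0.9 0.9]
barend [0.4228 0.1979 0.0621] [1.8 2. ]
hole [ 0.5507 -0.0445  0.0965] [1.5 1.8]
drawer [ 0.5553 -0.0685  0.0625] [0.5 0.6]
pan [ 0.4813  0.3073 -0.0042] [1.6 1.6]
jar [0.6602 0.4173 0.0151] [0.6 0.5]
bowl [0.3429 0.1238 0.0131] [1.6 1.8]
tins [0.7133 0.187  0.0143] [1.5 1.4]
box [ 0.291   0.321  -0.0006] [1.4 1.5]
```

View pics/crop.png

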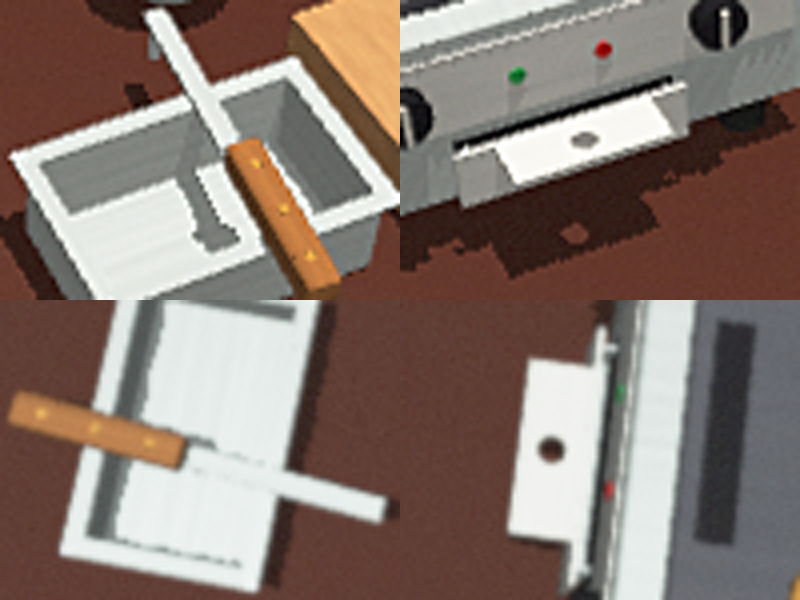

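The crop shows these pixel positions:

| Point | Scene | Top |
|---|---|---|
| Bar end | (363.8,193.5) | (300.4,242.1) |
| Handle front | (386.2,227) | (249.8,228.1) |
| Handle rear | (405.7,261.7) | (207.9,216.9) |
| Hole | (266.1,154.9) | (397.6,187.4) |

The lip's outer edge in the top picture runs from (392.5,165) to (387,209.2).

```bash
python3 - <<'E'
from h import *
print("barend",*tri((363.8,193.5),(300.4,242.1)),onz("top",(300.4,242.1),.07),onz("scene",(363.8,193.5),.07))
print("hfront",*tri((386.2,227),(249.8,228.1)),onz("top",(249.8,228.1),.087))
print("hrear",*tri((405.7,261.7),(207.9,216.9)),onz("top",(207.9,216.9),.087))
print("hole",*tri((266.1,154.9),(397.6,187.4)),onz("top",(397.6,187.4),.089),onz("scene",(266.1,154.9),.089))
print("lip",onz("top",(392.5,165),.089),onz("top",(387,209.2),.089))
print("rim",[onz("top",u,.065).tolist() for u in ((220,253.2),(269.5,262.5),(285.5,187),(237,180))])
# griddle guard top edges
print("guard",onz("top",(444,103),.225),onz("top",(609,124),.225),onz("top",(604,284),.225))
print("drawer front top",onz("top",(360+600/4,150+27/4),.089))
E
```

```text
barend [0.4222 0.1939 0.0665] [0.4 0.4] [0.4226 0.193 ] [0.424 0.197]
hfront [0.458  0.3173 0.0795] [0.3 0.3] [0.4574 0.3157]
hrear [0.4893 0.4196 0.0817] [0.7 0.7] [0.4873 0.4194]
hole [ 0.5521 -0.0503  0.0871] [0.1 0.1] [ 0.5514 -0.0498] [ 0.5533 -0.0488]
lip [ 0.6089 -0.0398] [ 0.4973 -0.0213]
rim [[0.3994, 0.3924], [0.3743, 0.2698], [0.5637, 0.2297], [0.5845, 0.3531]]
guard [ 0.7146 -0.1434] [ 0.6563 -0.5062] [ 0.3057 -0.4506]
drawer front top [ 0.6238 -0.333 ]
```

```bash
cat >> h.py <<'E'
def quat(yaw): return [np.cos(yaw/2),np.sin(yaw/2),0,0]   # tool down, tool x at yaw
H=np.array([-.281,-.960]); H/=np.linalg.norm(H)           # hook direction as found
G=np.array([-.159,-.987]); G/=np.linalg.norm(G)           # griddle x (into it)
O=np.array([.459,.3215]); HOLE=np.array([.5523,-.0495]); GX=-.020
yH=np.arctan2(H[1],H[0]); yG=np.arctan2(G[1],G[0])
E
python3 - <<'E'
from h import *
g=O+GX*H
for f in (0,np.pi):
    for p,y,z in ((g,yH,.2),(g,yH,.075),(HOLE-.146*G,yG,.113),(HOLE-.270*G,yG,.113)):
        q=inverse_kinematics([*p,z],quat(y+f)); print(f,p.round(3),None if q is None else np.round(q,2))
E
```

```text
0 [0.465 0.341] [-0.68  0.3  -0.03  1.83  0.01  1.02  2.15]
0 [0.465 0.341] [-0.64  0.46 -0.08  1.9   0.05  0.78  2.11]
0 [0.576 0.095] [-0.36  0.42  0.15  1.87 -0.08  0.85  2.82]
0 [0.595 0.217] [-0.42  0.5   0.01  1.74 -0.01  0.9   2.57]
3.141592653589793 [0.465 0.341] [-1.07  0.31  0.43  1.84 -0.15  1.02 -0.86]
3.141592653589793 [0.465 0.341] [-1.03  0.49  0.39  1.92 -0.26  0.78 -0.78]
3.141592653589793 [0.576 0.095] [-0.73  0.48  0.61  1.89 -0.35  0.88 -0.1 ]
3.141592653589793 [0.595 0.217] [-0.85  0.56  0.57  1.76 -0.37  0.93 -0.29]
```

```bash
cat >> h.py <<'E'
F=np.pi
E
python3 - <<'E'
from h import *
g=O+GX*H; q=quat(yH+F)
move_ptp([*g,.2],q); move_gripper(.045,80); f0=read_ft_force()
movel([*g,.1],q,.12); movel([*g,.076],q,.05); print("down",read_ft_force()-f0)
move_gripper(0,80); print("gap",read_finger_gap(),read_grasp_force(),read_ft_force()-f0)
movel([*g,.2],q,.1); print("lift",read_finger_gap(),read_ft_force()-f0,read_eef_pos(),read_time_s())
# carry to hover, 60 mm above insertion depth
p=HOLE-(.126-GX)*G
move_ptp([*p,.17],quat(yG+F)); pause(.3)
print(read_finger_gap(),read_eef_pos(),read_time_s())
im=[read_camera(c)[:,:,::-1] for c in ("scene","top")]
for c,i in zip(("scene","top"),im):
    cv2.imwrite(f"pics/{c}1.png",i)
    print([(np.round(d["at"],1).tolist(),round(d["confidence"],2)) for d in tip_of(c,"hook_tip")[:3]])
z=.17-.011
print("expect tip",proj("scene",[*HOLE,z-.032]),proj("top",[*HOLE,z-.032]),"barend top",proj("scene",[*(HOLE+.006*G),z+.005]),proj("top",[*(HOLE+.006*G),z+.005]))
a=im[0][110:185,230:330]; b=im[1][150:225,340:440]
cv2.imwrite("pics/crop1.png",np.hstack([cv2.resize(x,None,fx=4,fy=4,interpolation=cv2.INTER_CUBIC) for x in (a,b)]))
E
```

```text
down [ 1.18708123 -0.5813794  -0.067299  ]
gap 0.021034324967060525 78.29483985900879 [ 1.0036625  -0.2032072   3.14483137]
lift 0.020733444108164165 [ 1.04230903 -0.11301684 -2.81830938] [0.46402692 0.34031733 0.19906073] 6.275
0.02079039488506063 [0.57533377 0.09634398 0.17006649] 7.6333
[([265.3, 141.7], 0.72), ([504.1, 280.5], 0.64), ([343.0, 318.6], 0.63)]
[([162.5, 289.0], 0.87), ([398.0, 183.8], 0.71)]
expect tip [265.2 143.4] [399.6 183.6] barend top [263.1 130.7] [404.5 180.4]
```

View pics/crop1.png

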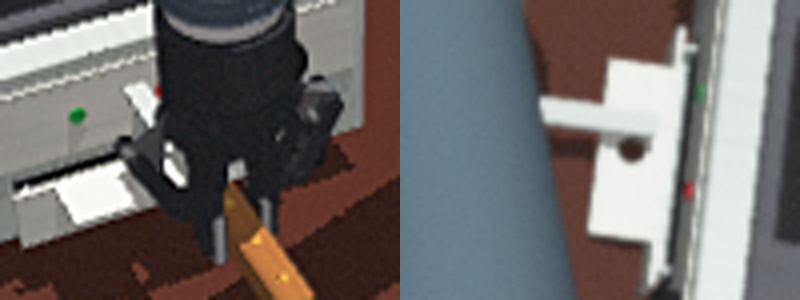

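View pics/scene1.png

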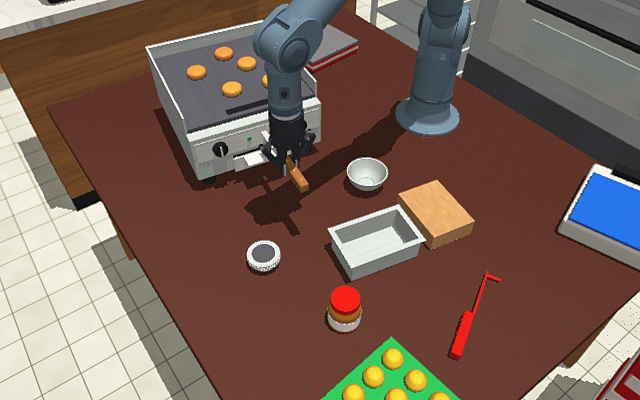

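The crop shows the bar end in the top view at (403.8,180.5), where I expected (404.5,180.4), with the hole at (398,187). That agrees to about 2 mm, matching the arm's lag in y. Next I'll correct the lag and lower the pin in small steps, watching the vertical force.

```bash
cat >> h.py <<'E'
def step(xy,z,off,speed=.03):
    movel([*(xy+off),z],quat(yG+F),speed)
E
python3 - <<'E'
from h import *
p=HOLE-(.126-GX)*G; off=np.zeros(2)
step(p,.142,off,.06); pause(.3)
off+=p-read_eef_pos()[:2]; step(p,.142,off); pause(.4)
print("off",off.round(4),"err",(read_eef_pos()[:2]-p).round(4),read_eef_pos()[2])
f0=read_ft_force()
ok=True
for z in (.136,.132,.129,.126,.122,.117,.113):
    step(p,z,off,.03); pause(.05); d=read_ft_force()-f0; print(z,d.round(2))
    if np.linalg.norm(d)>4: ok=False; break
e=read_eef_pos(); print(ok,e.round(4),(e[:2]-p).round(4),read_time_s())
np.save("off.npy",off)
im=[read_camera(c)[:,:,::-1] for c in ("scene","top")]
a=im[0][110:185,230:330]; b=im[1][150:225,340:440]
cv2.imwrite("pics/crop2.png",np.hstack([cv2.resize(x,None,fx=4,fy=4,interpolation=cv2.INTER_CUBIC) for x in (a,b)]))
E
```

```text
off [-0.0003 -0.0001] err [-0.0003 -0.0001] 0.14198088839672376
0.136 [-0.6  -0.49 -0.96]
0.132 [-1.49 -0.43 -0.9 ]
0.129 [-0.36 -0.52 -0.81]
0.126 [-0.35 -0.87 -0.85]
0.122 [-1.05 -1.01  0.33]
0.117 [ 0.36 -1.33 -0.38]
0.113 [ 0.48 -1.55 -0.46]
True [0.575  0.0945 0.1128] [-0.0005 -0.0001] 11.7667
```

View pics/crop2.png

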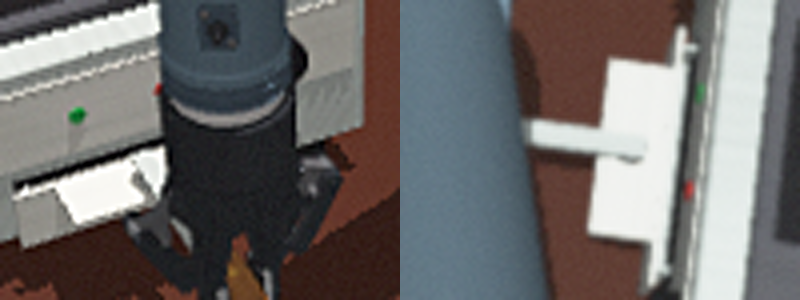

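In the top crop the bar end now covers the hole at (398,187), and no vertical force built up, so the pin is in. Now I'll ease the drawer out, watching the force along the pull.

```bash
cat > pull.py <<'E'
from h import *
p=HOLE-(.126-GX)*G; off=np.load("off.npy")
def force(n=4):
    v=[]
    for _ in range(n): v.append(read_ft_force()); pause(.02)
    return np.mean(v,0)
f0=force(); d=0; log=[]; fr=[]
while d<.140:
    s=.004 if d<.076 else .001
    d+=s; step(p-d*G,.113,off,.03 if s>.002 else .015)
    f=force()-f0; pull=f[:2]@G; act=-(read_eef_pos()[:2]-p)@G
    log.append((round(d*1e3),round(act*1e3,1),round(pull,1),round(f[2],1)))
    if .02<d<.076: fr.append(pull)
    base=np.median(fr) if fr else 5
    if pull>16 or (d>.08 and pull>base+7): break
for l in log[::4]+log[-8:]: print(l)
print("base",base); pause(.5); print("held",((force()-f0)[:2]@G).round(2),read_eef_pos().round(4),read_finger_gap(),read_time_s())
np.save("f0.npy",f0); np.save("d.npy",d)
E
python3 pull.py
```

```text
(4, np.float64(4.2), np.float64(0.5), np.float64(-0.1))
(20, np.float64(19.8), np.float64(4.7), np.float64(-0.4))
(36, np.float64(36.0), np.float64(4.1), np.float64(0.1))
(52, np.float64(51.9), np.float64(3.9), np.float64(-0.3))
(68, np.float64(68.0), np.float64(4.6), np.float64(-0.0))
(78, np.float64(77.7), np.float64(5.0), np.float64(-0.7))
(82, np.float64(81.8), np.float64(5.0), np.float64(-0.1))
(86, np.float64(85.8), np.float64(4.9), np.float64(-0.0))
(90, np.float64(89.7), np.float64(5.0), np.float64(-0.5))
(94, np.float64(93.7), np.float64(5.2), np.float64(-0.2))
(98, np.float64(97.7), np.float64(5.2), np.float64(-0.2))
(102, np.float64(101.7), np.float64(4.6), np.float64(-0.1))
(106, np.float64(105.7), np.float64(5.2), np.float64(0.6))
(110, np.float64(109.4), np.float64(5.1), np.float64(-0.5))
(114, np.float64(110.4), np.float64(8.3), np.float64(-0.8))
(118, np.float64(111.3), np.float64(12.0), np.float64(-1.0))
(111, np.float64(109.7), np.float64(6.0), np.float64(-0.6))
(112, np.float64(109.9), np.float64(7.2), np.float64(-0.8))
(113, np.float64(110.2), np.float64(7.6), np.float64(-1.6))
(114, np.float64(110.4), np.float64(8.3), np.float64(-0.8))
(115, np.float64(110.6), np.float64(9.2), np.float64(-0.8))
(116, np.float64(110.8), np.float64(10.0), np.float64(-1.1))
(117, np.float64(111.0), np.float64(10.8), np.float64(-1.3))
(118, np.float64(111.3), np.float64(12.0), np.float64(-1.0))
base 4.432918337999937
held 11.72 [0.5934 0.2044 0.1118] 0.02097492752588826 32.45
```

```bash
python3 - <<'E'
from h import *
p=HOLE-(.126-GX)*G; off=np.load("off.npy"); f0=np.load("f0.npy")
x=p-.1065*G
step(x,.113,off,.02); pause(.2); f=read_ft_force()-f0; print("eased",f[:2]@G,f[2],((p-read_eef_pos()[:2])@G))
for z in (.118,.124,.131,.14): 
    step(x,z,off,.04); f=read_ft_force()-f0; print(z,f.round(1))
    if f[2]<-4: print("catch"); break
else:
    step(x,.2,off,.12)
    print("tip z lift ok",read_eef_pos(),read_time_s())
    g=O+GX*H; q=quat(yH+F)
    move_ptp([*g,.16],q); pause(.2)
    f1=read_ft_force(); movel([*g,.09],q,.1)
    for z in (.084,.081,.079,.077,.0755,.074):
        movel([*g,z],q,.03); pause(.05); d=read_ft_force()[2]-f1[2]; print(z,d.round(2))
        if d>3: break
    print(read_eef_pos(),read_time_s())
    for c in ("scene","top"): cv2.imwrite(f"pics/{c}3.png",read_camera(c)[:,:,::-1])
E
```

```text
eased 0.5105726637686986 0.028261845523813278 0.10695097518856363
0.118 [-1.   0.5  0.4]
0.124 [ 0.   0.5 -0.5]
0.131 [-0.3 -0.  -0.5]
0.14 [ 0.4  0.1 -0.1]
tip z lift ok [0.59164085 0.19969236 0.19958031] 35.3
0.084 -0.02
0.081 1.02
0.079 -0.2
0.077 0.0
0.0755 8.35
[0.46474917 0.34075466 0.07664256] 38.75
```

View pics/scene3.png

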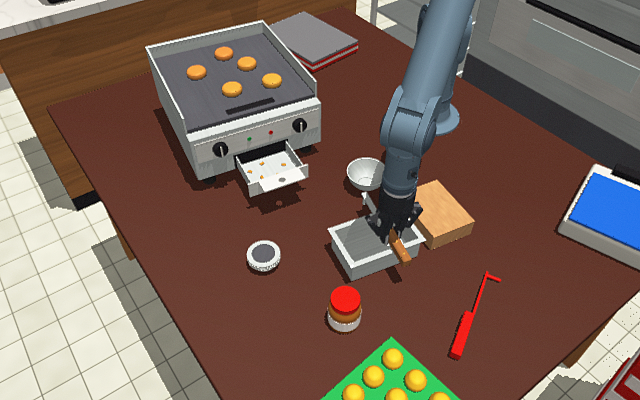

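The picture shows the drawer standing open at (272,172) and the hook resting on the pan rims near (395,240). The bystanders are where they were. Now I'll release the hook and retreat.

```bash
python3 - <<'E'
from h import *
g=O+GX*H; q=quat(yH+F)
move_gripper(.045); pause(.2); f=read_ft_force()
movel([*g,.12],q,.06); movel([*g,.25],q,.15); 
move_ptp([.33,.50,.3],q); pause(.3); print(read_time_s())
im=[read_camera(c)[:,:,::-1] for c in ("scene","top")]
a=im[0][190:265,325:425]; b=im[1][190:265,205:305]
cv2.imwrite("pics/crop4.png",np.hstack([cv2.resize(x,None,fx=4,fy=4,interpolation=cv2.INTER_CUBIC) for x in (a,b)]))
E
```

```text
42.4833
```

View pics/crop4.png

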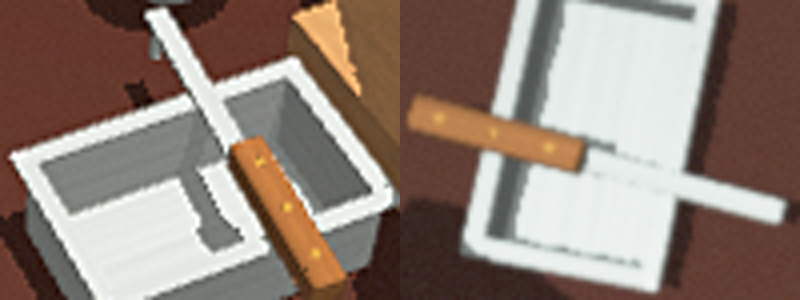

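The hook lies flat across the pan as at the start: handle front at scene (386,227), bar end at top (300,242). The gripper is clear of it.

```bash
python3 -c "
from bench import *
print(sign_off())"
```

```text
the job is handed in; nothing more can be done
None
```

The drawer was drawn out about 110 mm to its stop (about 12 N pull, roughly 7 N of it on the stop) and left open, the hook was laid back flat across the pan, and the job was handed in at about 43 s; no verdict was returned.

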